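Clamp a crate batten in the sloping jig

ROBOT

A 7-joint arm with a two-finger parallel gripper is mounted at the origin on the work surface. World frame = base frame: x ahead of the robot, y to its left, z up, the work surface at z = 0. Lengths are in m, angles in rad, forces in N, time in s.
With the tool pointing down it reaches from about 0.4 to 0.85 m from the base axis. Payload 4.5 kg.
Tool frame: the origin (TCP) lies at the very end of the fingers, on their centre line; the grasp point (between the pads) lies 19 mm behind it (r.grip_depth is the distance from the TCP to the grasp point, in m); z points along the fingers, x is the direction in which the jaws open and shut, and the axes are right-handed (so a half turn about z gives the same grasp; the last joint's range is limited). The gripper opens to 88 mm and grips with 3 to 60 N. Pads are 18 mm wide; open, the fingers measure 123 mm over their backs; the gripper's body (75 mm by 187 mm) begins 45 mm behind the grasp point.
Start: joints at [-1.298, 0.689, -0.195, 1.565, 0.157, 0.902, -0.215], TCP at [0.148, 0.607, 0.239] pointing down, gripper open.
Joint ranges: [-3.01, 3.01], [-0.46, 2.08], [-1.47, 1.51], [0.13, 2.56], [-1, 4.14], [0.04, 2.09], [-2.66, 2.66]. Speed limits (rad/s): [2.57, 2.57, 3.14, 3.14, 3.14, 3.14, 3.14].

INTERFACE

Orientations are given as a unit quaternion [x, y, z, w].
In Python, from plant import r gives the robot as it stands. The module is installed in compiled form; this text tells all that it offers.
- The arm moves only by the shell command python3 -m jog 'ROWS' [FORCE]. ROWS is JSON, a list of rows, each a list of 5 numbers: the shift along the tool's x, y, z in units of 1 m (1.0 is 1 m), then the turn about the tool's z in units of 360 degrees (1.0 is 360 degrees), then the closure, from 0 (fully open) to 1 (shut). In form: [[dx, dy, dz, yaw, fingers], ...]. A call has 1 to 20 rows; each row shifts and turns the commanded pose from where the row before left it, along the tool's axes as they then stand; what a row does not reach is not made up. A row lasts 1/10 s, in which the tool goes at most 50 mm and 8.59 degrees, less where a joint would pass 70% of its speed; a pose out of reach is approached as far as the arm can. A call with a number of a shift or a turn outside -1 to 1 is refused whole. A call with a gripper value outside its range is refused whole. The fingers move at their own pace and stop on an object; FORCE is the grip in N (left out, the last holds). Time passes only in rows, so rows that do not move let the fingers close. It gives the time, the measured TCP pose, the force and the opening at its end, in the units of the state.
- r.get_state(): the state, without advancing time (a new reading comes with each control period).
- r.snapshot(name): name is "scene" or "top" or "wrist"; returns the picture (400x640x3 uint8, red, green, blue); there is no depth.
- r.get_calibration(name): a dict with "mtx" (3x3 intrinsics, pixels), "R" (3x3) and "t" (3): a world point X has camera coordinates R X + t. Camera axes: x right, y down, z forward; pixel columns grow to the right and rows downward; lengths in m; the calibration is good to about 2 mm. A picture is of the moment at which its call begins: read the wrist's pose just before it. get_calibration takes no time and is no camera call; for the wrist camera it gives the pose at the moment of the call.
- r.finish_job(): hands the job in, once; it reports no verdict.
Trained networks look in the newest picture that a camera, given by its name, has taken for a name from the list of things; names that differ only in an ending like _2 or _b are one class to them, and where a whole thing is asked for, a point or a joint stands for the part that bears it (a point fixed in the world has none). Each returns a list of dicts, best first, with "score" (0 to 1); they miss things now and then, are a little off and sometimes report something else, mostly with a low value. They report only what shows in the picture. A call takes as long as a camera call.
- r.cut_out(thing, camera): "pixels" (400x640 bool, what is visible of it) and "rect" ([left, top, right, bottom] in pixels, round what is visible of it).
The state is a dict: "clock": time; "q": joint angles; "qd": joint speeds; "joint_torque": joint torques, N m; "tool_pos": TCP position; "eef_rot": TCP orientation; "contact_force": force on the tool from outside, world axes, zero at the start; "moment": the same for the moment, N m; "opening": opening from 0.0 (shut) to 1.0 (fully open).
Only numpy, scipy, OpenCV 4.12 (cv2) and the standard library are available. Lean on these libraries where they do the work, as an engineer would, in place of code of your own. Each camera call takes 0.05 s, during which the arm holds its last target.

TASK

Lay the long wooden batten flat on the sloping bed of the clamp jig, under the clamp's foot, resting on the bottom ledge and up to the end stop. Then turn the crank clockwise by its black knob until the rubber foot meets the batten, snug it up so that the foot's spring is about half squeezed (never nearly solid), and let go. Leave the other things on the bench where they are.

Things in the scene. Friction and masses are not known exactly. Their poses are not given: they have to be found in the camera images.
- batten_mid (a point): Centre of the loose planed wooden batten, 190 mm long (its y axis), 45 mm wide (x), 32 mm thick (z), 0.1 to 0.2 kg; it starts flat on the bench. The block of the same section but only 80 mm long is an offcut, not wanted.
- bed: The jig's fixed plywood bed, sloping 0.56 rad (32 deg), low edge towards the robot. Origin: on its surface, on the screw's axis. Axes: x up the slope, y along the bed to the end stop, z square out of the bed = the screw's axis. Surface spans x -31 to 85 mm, y -140 to 58 mm. Ledge along the low edge: inner face at x -23.5 mm, 8 mm high. End stop: face at y 50 mm, 20 mm high.
- seat (a point): Where the batten's centre is when fully home on the bed, at (-1, -45, 16) mm in the bed's frame; the batten's length then lies along bed y, its end past the screw at the end stop. Load it from the -y side, which is open.
- clamp_arm (a point): Middle of the clamp's steel arm over the bed, on the screw's axis, 102 mm out from the bed. In the bed's frame the arm spans x -22 to 78, y -20 to 20, z 88 to 116 mm and stands on a column at x 48 to 78, y -18 to 18 mm.
- foot_face (a point): Centre of the underside of the clamp's foot, a rubber-faced disc 38 mm across that does not turn, on the screw's axis. At the start 43 to 53 mm above the bed; a home batten's upper face is 32 mm above the bed.
- knob_grip (a point): On the axis of the crank's black knob (parallel to bed z), 26 mm above the crank arm and 19 mm below the knob's top. The knob is 24 mm thick, 45 mm tall, spins freely on the crank, 42 mm from the screw's axis. At the start about 195 mm out from the bed's surface; it travels with the screw, 4 mm towards the bed per radian.
- crank (a joint): Turn of the crank, rad; grows clockwise seen from the handle end (tightening); 0 with the knob towards bed +y, pi/2 towards bed +x. Each radian drives screw and foot 4 mm towards the bed. Starts between -1.2 and 1.2; the foot meets a home batten at about 4.0. It stays where it is left. Turning takes about 6 N at the knob when free, about 9 N when snug.
- foot (a joint): How far the foot's spring is squeezed, m: 0 when the foot is free, 0.0135 when solid; 6 N per mm. Well snugged is about 0.006 (35 N on the batten), which is 1.5 rad of crank past first touch.
- offcut: Bystander: 80 x 45 x 32 mm wooden offcut lying loose on the bench, origin under its centre.
- tape_roll: Bystander: loose roll standing flat, 100 mm across, 48 mm high, origin under its centre.
- hammer: Bystander: hammer lying on the bench.
- mug: Bystander: white mug, 80 mm across, 90 mm high, origin under its centre.
- glue: Bystander: closed bottle, 60 mm across, 170 mm high, origin under its centre.
- carton_small: Bystander: small closed carton, 140 x 100 x 70 mm, origin under its centre.

How it is judged:
By the outcome, as a careful person would: the job done as asked, in the order asked, and still so for the second after the job is handed in, with the robot touching nothing.
It also fails if it takes over 61 s, if anything falls off the work surface, if the arm or the gripper's body presses on something with over 40 N, if the wrist force passes 120 N, or if a joint passes its speed limit or range.

## Working session

There is one attempt and no reset: what is moved stays moved. The work goes in short steps, Python scripts to look and compute and a shell command to move; the robot and the scene stay as the last step left them, time stands still between calls to the robot, and variables do not carry over. Pictures are saved under pics/ and viewed, and the job is handed in when it is done.

```bash
mkdir -p pics; python3 - <<'E'
from plant import r
import cv2
print(r.get_state())
for n in ["scene","top","wrist"]:
    im=r.snapshot(n); cv2.imwrite(f"pics/{n}0.png",im[:,:,::-1])
    c=r.get_calibration(n); print(n,c)
E
```

```text
{'clock': 0.0, 'q': array([-1.29818697,  0.68998983, -0.19452848,  1.56631879,  0.15727377,
        0.90250934, -0.215104  ]), 'qd': array([-0.00120159,  0.00044252, -0.0006567 ,  0.00190773, -0.00187843,
        0.00071045, -0.00027256]), 'joint_torque': array([-7.86885321e-04, -5.27564728e+01, -1.26742154e+00, -1.53435159e+01,
       -5.27037028e-02,  6.24405118e-03,  1.65513147e-04]), 'tool_pos': array([0.14772739, 0.60664541, 0.23791348]), 'eef_rot': array([ 7.86280718e-01,  6.17868749e-01, -6.88531071e-04,  6.07015951e-04]), 'contact_force': array([-0.62765228, -0.08455324, -0.43665845]), 'moment': array([-0.06375879,  0.07425629,  0.04671908]), 'opening': 0.9971852666899877}
scene {'mtx': array([[480.63766862,   0.        , 326.08924304],
       [  0.        , 480.63766862, 198.02766405],
       [  0.        ,   0.        ,   1.        ]]), 'R': array([[ 0.49155079,  0.87073682, -0.01397145],
       [ 0.43574578, -0.25981576, -0.86175483],
       [-0.75399167,  0.41750827, -0.50713254]]), 't': array([-0.26850179, -0.06683071,  1.94247706])}
top {'mtx': array([[408.87416739,   0.        , 320.60361274],
       [  0.        , 408.87416739, 192.20912964],
       [  0.        ,   0.        ,   1.        ]]), 'R': array([[-0.00559794, -0.99998208, -0.00212193],
       [-0.98231422,  0.00589615, -0.187147  ],
       [ 0.18715616,  0.00103676, -0.98232963]]), 't': array([0.02540099, 0.5266768 , 1.35443712])}
wrist {'mtx': array([[343.77221566,   0.        , 319.51534871],
       [  0.        , 343.77221566, 203.2563283 ],
       [  0.        ,   0.        ,   1.        ]]), 'R': array([[ 0.23612713,  0.97172152, -0.00112025],
       [ 0.92373577, -0.22410855,  0.3106245 ],
       [ 0.30158946, -0.07438169, -0.95053204]]), 't': array([-0.62541563, -0.04278235,  0.39076326])}
```

View pics/scene0.png

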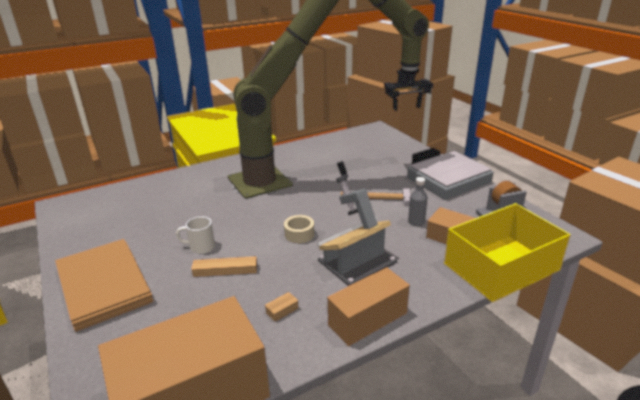

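View pics/top0.png

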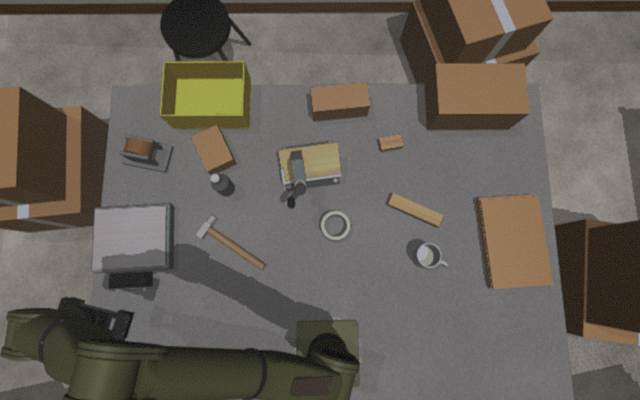

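View pics/wrist0.png

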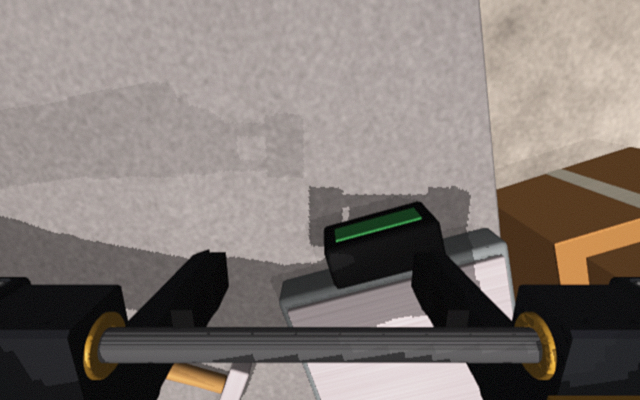

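The scene picture shows the jig at about (357,245), the batten at (224,266), the offcut at (282,305) and the tape roll at (299,229). In the top view the batten is at (415,209), the jig at (312,165) and the knob at (291,201). I'll take coarse measurements first.

```bash
cat > h.py <<'E'
from plant import r
import cv2, numpy as np
def ray(c,u,v):
    d=np.linalg.inv(c["mtx"])@np.array([u,v,1.]); R=c["R"]; 
    return -R.T@c["t"], R.T@d
def onz(c,u,v,z):
    o,d=ray(c,u,v); return o+d*(z-o[2])/d[2]
def proj(c,X):
    p=(c["R"]@np.atleast_2d(X).T).T+c["t"]; p=p/p[:,2:]; return (c["mtx"]@p.T).T[:,:2]
def tri(obs):
    A=np.zeros((3,3));b=np.zeros(3)
    for c,u,v in obs:
        o,d=ray(c,u,v); d/=np.linalg.norm(d); P=np.eye(3)-np.outer(d,d); A+=P;b+=P@o
    X=np.linalg.solve(A,b); return X
def snap(n,f):
    c=r.get_calibration(n); im=r.snapshot(n)
    cv2.imwrite("pics/"+f,im[:,:,::-1]); return c,im
def st():
    s=r.get_state(); print("t",round(s["clock"],2),"q",np.round(s["q"],2),"p",np.round(s["tool_pos"],4),"q",np.round(s["eef_rot"],3),"F",np.round(s["contact_force"],1),"op",round(s["opening"],3)); return s
E
python3 - <<'E'
from h import *
T=r.get_calibration("top");S=r.get_calibration("scene")
m={}
for cam in ("top","scene"):
    for n in ("batten_mid","bed","knob_grip"):
        L=r.cut_out(n,cam)
        for d in L[:2]:
            ys,xs=np.nonzero(d["pixels"]); print(cam,n,round(d["score"],2),np.round(d["rect"],1),len(xs),xs.mean().round(1),ys.mean().round(1))
        if L: m[cam,n]=L[0]["pixels"]
np.savez("m.npz",**{a+"_"+b:v for (a,b),v in m.items()})
k="batten_mid"
for cam,c in (("top",T),):
    ys,xs=np.nonzero(m[cam,k]); P=np.array([onz(c,x,y,0.025) for x,y in zip(xs,ys)])[:,:2].astype(np.float32)
    print(cv2.minAreaRect(P), P.mean(0))
g=[np.argwhere(m[c,"knob_grip"]).mean(0)[::-1] for c in ("top","scene")]
print("knob",tri([(T,*g[0]),(S,*g[1])]))
st()
E
```

```text
top batten_mid 0.66 [378.8 134.8 403.5 150.4] 311 389.9 143.0
top batten_mid 0.57 [388.5 195.7 442.7 230.4] 784 415.3 210.4
top bed 0.79 [276.1 141.2 344.5 208.8] 2438 307.6 166.5
scene batten_mid 0.97 [190.  255.1 259.2 274.4] 1117 225.0 266.7
scene batten_mid 0.33 [405.4 178.  427.2 226.8] 703 418.2 205.0
scene bed 0.65 [320.2 161.6 392.4 250.5] 1884 354.3 215.7
scene knob_grip 0.73 [317.3 164.1 391.8 249.4] 1879 353.6 215.8
scene knob_grip 0.68 [337.2 163.7 348.2 175.3] 89 342.1 168.7
((0.7085942029953003, -0.22705313563346863), (0.05074417591094971, 0.08572512120008469), 11.376372337341309) [ 0.70905584 -0.22643082]Traceback (most recent call last):
  File "<stdin>", line 15, in <module>
KeyError: ('top', 'knob_grip')
```

```bash
python3 - <<'E'
import cv2
a=cv2.imread("pics/scene0.png")[150:290,290:430];b=cv2.imread("pics/top0.png")[130:220,260:360]
cv2.imwrite("pics/cropA.png",cv2.resize(a,(560,560),interpolation=cv2.INTER_CUBIC))
cv2.imwrite("pics/cropB.png",cv2.resize(b,(600,540),interpolation=cv2.INTER_CUBIC))
E
```

```text
(no output)
```

View pics/cropA.png

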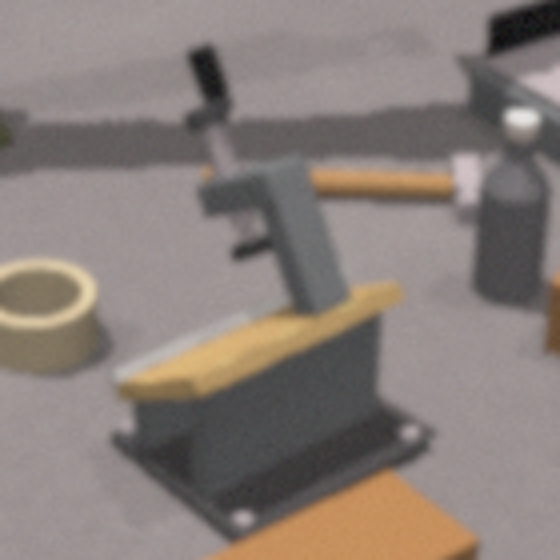

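View pics/cropB.png

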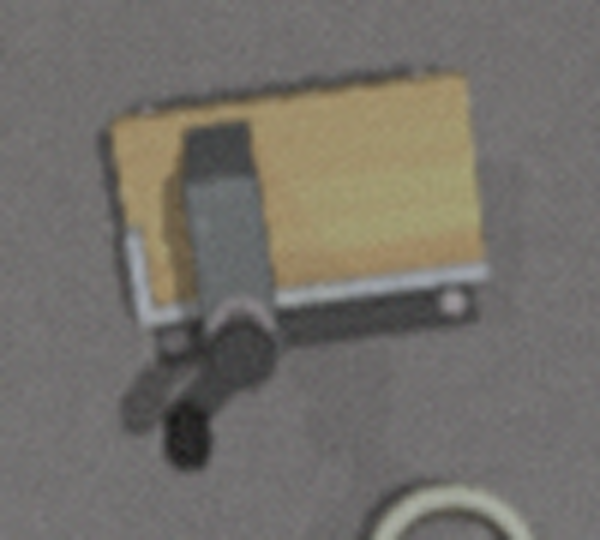

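Scene crop: crank and knob at the top left, bed sloping down to the left, end stop on the +y side. Top crop: bed yawed only a few degrees, knob on the robot side towards +y (crank about -0.9). The top network's first hit for the batten was the offcut, so I'll use its second hit at (415,210).

```bash
python3 - <<'E'
from h import *
T=r.get_calibration("top");S=r.get_calibration("scene")
r.snapshot("top")
for d in r.cut_out("batten_mid","top")[:3]:
    ys,xs=np.nonzero(d["pixels"]); P=np.array([onz(T,x,y,0.028) for x,y in zip(xs,ys)])[:,:2].astype(np.float32)
    print(d["score"],cv2.minAreaRect(P), P.mean(0))
# knob by hand: scene crop (207,70)/4+(290,150); top crop (187,435)/6+(260,130)
print("knob",tri([(T,260+187/6,130+432/6),(S,290+209/4,150+70/4)]))
A={"upL":((108,120),(400,288)),"lowL?":((150,318),None)}
print("upL(-y... )",)
for uv,z in (((108,120),.2),((467,73),.2),((485,270),.1),((150,318),.1)):
    print(uv,onz(T,260+uv[0]/6,130+uv[1]/6,z))
print("up end-stop corner",)
# far corner y-: scene (385,288)->? 
print(tri([(T,260+467/6,130+73/6),(S,290+400/4,150+290/4)]),"upslope -y?")
W=r.get_calibration("wrist"); s=st()
from scipy.spatial.transform import Rotation as Ro
Rt=Ro.from_quat(s["eef_rot"]).as_matrix()
print("cam in tool",Rt.T@(-W["R"].T@W["t"]-s["tool_pos"]), "\n",(W["R"]@Rt).round(3))
E
```

```text
0.75 ((0.46610575914382935, -0.3024747371673584), (0.19222484529018402, 0.05129965394735336), 64.98506164550781) [ 0.46573275 -0.30261377]
0.68 ((0.7089570164680481, -0.22622212767601013), (0.05347862094640732, 0.08736061304807663), 9.412888526916504) [ 0.7084799  -0.22637872]
knob [0.46255583 0.10955172 0.23532257]
upL(-y... )
(108, 120) [0.63314539 0.15445638 0.2       ]
(467, 73) [ 0.65746337 -0.03268441  0.2       ]
(485, 270) [ 0.57526986 -0.04550969  0.1       ]
(150, 318) [0.54911345 0.14046574 0.1       ]
up end-stop corner
[0.70618481 0.02881942 0.18424531] upslope -y?
t 0.55 q [-1.3   0.69 -0.19  1.57  0.16  0.9  -0.22] p [0.1479 0.6073 0.2387] q [ 0.786  0.618  0.    -0.   ] F [-0.3  0.1  0.4] op 1.001
cam in tool [ 0.00107072 -0.08103503 -0.14590742] 
 [[ 1.    -0.    -0.   ]
 [ 0.     0.951 -0.311]
 [ 0.     0.311  0.951]]
```

```bash
python3 -m jog '[[0,0,-0.045,-0.0195,0],[0,0,-0.05,-0.0195,0],[0,0,-0.045,-0.0195,0],[-0.04,0.019,0,0,0],[-0.04,0.019,0,0,0],[-0.04,0.019,0,0,0],[-0.04,0.019,0,0,0],[-0.04,0.019,0,0,0],[-0.04,0.019,0,0,0],[-0.04,0.019,0,0,0],[-0.04,0.019,0,0,0],[-0.04,0.019,0,0,0],[-0.04,0.019,0,0,0],[-0.04,0.019,0,0,0],[-0.04,0.019,0,0,0],[-0.04,0.019,0,0,0],[-0.04,0.019,0,0,0],[0,0,0,0,0]]'
python3 - <<'E'
from h import *
st(); c,im=snap("wrist","w1.png")
np.savez("w1.npz",**c)
for n in ("bed","knob_grip","foot_face","clamp_arm"):
    for d in r.cut_out(n,"wrist")[:2]:
        ys,xs=np.nonzero(d["pixels"]); print(n,round(d["score"],2),np.round(d["rect"],1),len(xs),xs.mean().round(1),ys.mean().round(1))
E
```

```text
clock: 2.35
tool_pos: [0.4863, 0.0793, 0.3785]
eef_rot: [0.664, 0.747, -0.001, 0.002]
contact_force: [-0.4, 0.5, -0.2]
opening: 1.002
t 2.35 q [-0.12  0.35 -0.19  1.74  0.08  1.06  1.34] p [0.4863 0.0793 0.3785] q [ 0.664  0.747 -0.001  0.002] F [-0.4  0.5 -0.2] op 1.002
bed 0.76 [218.3 149.9 374.7 300.1] 14379 300.5 244.1
knob_grip 0.77 [340.6 153.3 372.6 186.4] 979 356.0 166.9
clamp_arm 0.87 [218.3 148.6 370.6 299.4] 14184 300.5 244.1
```

View pics/w1.png

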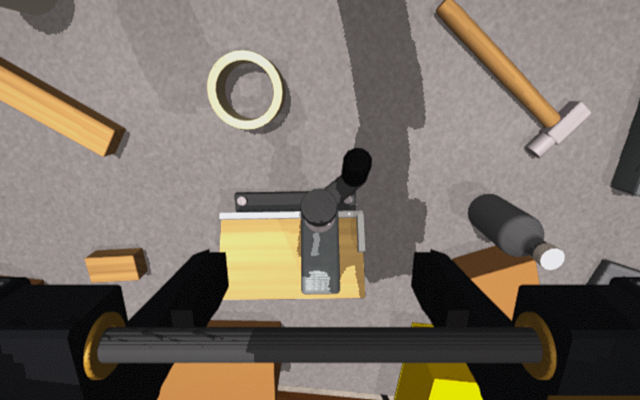

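The wrist picture shows the bed at columns 220–365, rows 213–300, with the knob at (356,167) and the batten at the upper left. The jig is well in view, so I'll zoom in for the corners.

```bash
python3 - <<'E'
import cv2
a=cv2.imread("pics/w1.png")[140:310,210:380]
cv2.imwrite("pics/w1z.png",cv2.resize(a,(595,595),interpolation=cv2.INTER_CUBIC))
E
```

```text
(no output)
```

View pics/w1z.png

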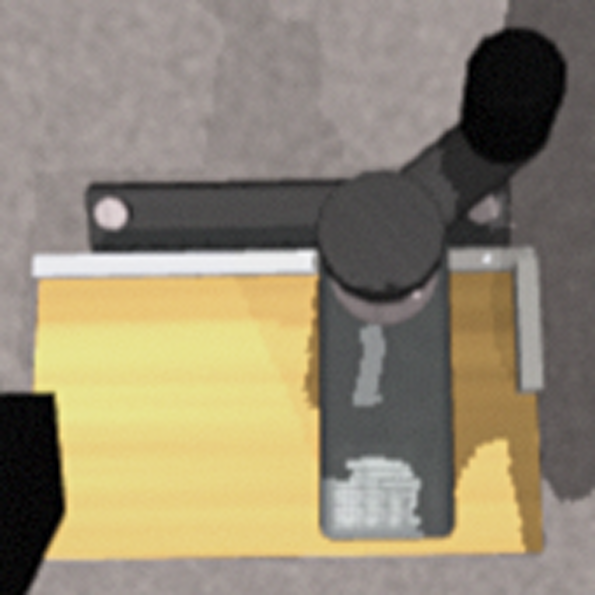

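```bash
cat > fit.py <<'E'
from h import *
from scipy.optimize import least_squares
a=.56
def Rb(psi):
    c,s=np.cos(psi),np.sin(psi)
    Rz=np.array([[c,-s,0],[s,c,0],[0,0,1]])
    # x up the slope: (cos a,0,sin a); z: (-sin a,0,cos a)
    return Rz@np.array([[np.cos(a),0,-np.sin(a)],[0,1,0],[np.sin(a),0,np.cos(a)]])
E
cat > fit1.py <<'E'
from fit import *
W=dict(np.load("w1.npz"));T=r.get_calibration("top");S=r.get_calibration("scene")
w=lambda u,v:(210+u/3.5-.36,140+v/3.5-.36)
t=lambda u,v:(260+u/6-.4,130+v/6-.4)
sc=lambda u,v:(290+u/4-.4,150+v/4-.4)
O=[(W,w(543,552),(85,58,0),1),(W,w(33,255),(-31,-140,8),1),(W,w(33,277),(-23.5,-140,8),1),
(W,w(321,537),(78,-20,116),2),(W,w(454,537),(78,20,116),2),
(T,t(108,120),(85,58,0),1),(T,t(467,73),(85,-140,0),1),(T,t(487,266),(-31,-140,8),1.0),
(S,sc(400,288),(85,-140,0),1.5),(S,sc(122,390),(-31,-140,0),2)]
def res(p,full=False):
    R=Rb(p[0]);o=p[1:4];e=[]
    for c,uv,X,s in O:
        e+=list((proj(c,o+R@(np.array(X)/1000))[0]-uv)/s)
    K=o+R@np.array([.042*np.sin(p[4]),.042*np.cos(p[4]),p[5]-.0035])
    for c,uv in ((W,(356,166.9)),(T,t(187,435)),(S,sc(209,72))): e+=list((proj(c,K)[0]-uv))
    e.append((p[5]-.195)/.005*.5)
    return np.array(e)
f=least_squares(res,[.1,.594,.06,.087,-.9,.195],loss='soft_l1')
print(f.x, f.cost); print(res(f.x)[:-1].reshape(-1,2).round(1))
np.save("bed.npy",f.x)
R=Rb(f.x[0]);o=f.x[1:4]
print("knob",o+R@np.array([.042*np.sin(f.x[4]),.042*np.cos(f.x[4]),f.x[5]]))
E
python3 fit1.py
```

```text
[ 0.13928019  0.59323196  0.09381855  0.0858619  -0.68908159  0.19850849] 49.947909710207824
[[  1.   -0.3]
 [  0.3   0.3]
 [  0.   -0.7]
 [ -0.2   0.4]
 [  0.8   0.1]
 [  0.6  -0.4]
 [  0.1  -0.9]
 [  0.8   0.6]
 [-33.9  14.6]
 [ -0.9  -1. ]
 [ -0.1   0. ]
 [  0.7  -0.6]
 [  0.2  -0.3]]
knob [0.46190098 0.10814141 0.23986401]
```

```bash
sed -i 's/(S,sc(400,288),(85,-140,0),1.5)/(S,sc(400,288),(85,58,0),1.5)/' fit1.py; python3 fit1.py
python3 - <<'E'
from h import *
W=dict(np.load("w1.npz"))
for d in r.cut_out("batten_mid","wrist"): print(d["score"],d["rect"])
# batten end near jig: top-face corners visible in w1? list positions
T=r.get_calibration("top")
E
```

```text
[ 0.1362066   0.59470517  0.09348463  0.08310772 -0.68413903  0.20153848] 3.545093177153529
[[ 0.2 -0.4]
 [ 0.7  0.3]
 [ 0.4 -0.7]
 [-0.4  0.2]
 [ 0.4 -0. ]
 [ 0.9 -0.6]
 [ 0.3 -0.9]
 [ 0.8  0.5]
 [ 0.4 -0.7]
 [-0.8 -0.5]
 [-0.2  0.1]
 [ 0.7 -0.6]
 [ 0.2 -0.3]]
knob [0.46194115 0.10814137 0.23976228]
0.98 [0.0, 58.9, 126.4, 156.7]
```

```bash
python3 -m jog '[[-0.042,-0.007,0,0,0],[-0.042,-0.007,0,0,0],[-0.042,-0.007,0,0,0],[-0.042,-0.007,0,0,0],[-0.042,-0.007,0,0,0],[-0.042,-0.007,0,0,0],[-0.042,-0.007,0,0,0],[-0.042,-0.007,0,0,0],[-0.042,-0.007,0,0,0]]'
python3 -m jog '[[0,0,0.005,0.0226,0],[0,0,0.005,0.0226,0],[0,0,0.005,0.0226,0],[0,0,0.005,0.0226,0],[0,0,0.005,0.0226,0],[0,0,0.005,0.0226,0],[0,0,0.005,0.0226,0],[0,0,0.005,0.0226,0],[0,0,0.005,0.0226,0],[0,0,0.005,0.0226,0],[0,0,0.005,0.0226,0],[0,0,0.005,0.0226,0],[0,0,0.005,0.0226,0],[0,0,0.005,0.0226,0],[0,0,0.005,0.0226,0],[0,0,0,0,0],[0,0,0,0,0]]'
cat > bat.py <<'E'
from h import *
import sys
s=st(); c,im=snap("wrist",sys.argv[1])
L=r.cut_out("batten_mid","wrist")
for d in L[:2]: print(d["score"],np.round(d["rect"],0))
m=L[0]["pixels"].astype(np.uint8)
cn=max(cv2.findContours(m,cv2.RETR_EXTERNAL,cv2.CHAIN_APPROX_NONE)[0],key=len)[:,0]
P=np.array([onz(c,x,y,0.032)[:2] for x,y in cn]).astype(np.float32)
R=cv2.minAreaRect(P); print("rect @z=.032",R)
q=s["eef_rot"]; print("phi",np.degrees(2*np.arctan2(q[1],q[0])))
E
python3 bat.py w2.png
```

```text
clock: 3.55
tool_pos: [0.4699, -0.2971, 0.3789]
eef_rot: [0.659, 0.752, 0.0, 0.0]
contact_force: [0.0, -0.3, -0.3]
opening: 0.999
clock: 5.25
tool_pos: [0.4701, -0.2958, 0.3037]
eef_rot: [0.977, -0.211, -0.0, -0.0]
contact_force: [-1.0, -0.6, 0.1]
opening: 0.999
t 5.25 q [ 0.19  0.56  0.48  1.71 -0.31  0.95  0.37] p [ 0.4701 -0.2958  0.3037] q [ 0.977 -0.211 -0.    -0.   ] F [-1.  -0.6  0.1] op 0.999
0.94 [305.  83. 350. 239.]
rect @z=.032 ((0.47341302037239075, -0.30729401111602783), (0.18950721621513367, 0.04699954763054848), 65.01553344726562)
phi -24.357731602192672
```

View pics/w2.png

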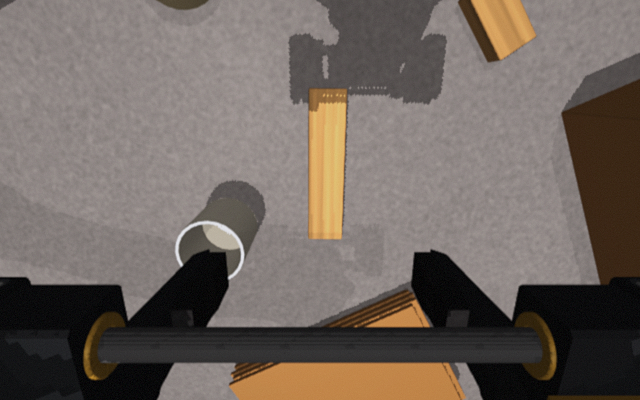

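The wrist view shows the batten as a clean strip from (308,88) to (345,239), and its fitted size of 189.5 x 47 mm is right. The mug at about (215,240) could be in the way of the gripper body, so I'll check.

```bash
python3 - <<'E'
from h import *
c=r.get_calibration("wrist")
m=[d for d in r.cut_out("mug","wrist")]
for d in m[:1]: print(d["score"],d["rect"])
ph=np.radians(-25);x=np.array([np.cos(ph),np.sin(ph)]);y=np.array([np.sin(ph),-np.cos(ph)])
C=np.array([.4734,-.3073])
rim=np.array([onz(c,u,v,.09)[:2] for u,v in ((176,250),(243,250),(210,222),(210,282))])
print(rim, [( (q-C)@x,(q-C)@y) for q in rim])
p=np.array([.4701,-.2958]); print("TCP rel",(C-p)@x,(C-p)@y)
E
```

```text
0.75 [179.7, 199.9, 260.0, 277.4]
[[ 0.28145477 -0.31165466]
 [ 0.35158868 -0.34360752]
 [ 0.33439797 -0.29787356]
 [ 0.29598736 -0.36424019]] [(np.float64(-0.1721210937011381), np.float64(0.08506622281020003)), (np.float64(-0.09505432261755142), np.float64(0.08438547656530974)), (np.float64(-0.12996240884053606), np.float64(0.05020154420278195)), (np.float64(-0.13672649607479073), np.float64(0.12658316050959562))]
TCP rel 0.007850925707238965 0.009027899287177189
```

```bash
python3 -m jog '[[0.008,-0.006,0,0.0017,0],[0,0,0.045,0,0],[0,0,0.045,0,0],[0,0,0.045,0,0],[0,0,0.045,0,0],[0,0,0.04,0,0],[0,0,0.03,0,0],[0,0,0.02,0,0],[0,0,0.015,0,0],[0,0,0.01,0,0],[0,0,0,0,0],[0,0,0,0,0]]'
```

```text
clock: 6.6
tool_pos: [0.48, -0.295, 0.0093]
eef_rot: [0.976, -0.219, 0.001, 0.0]
contact_force: [0.1, 1.0, 0.2]
opening: 0.997
```

```bash
python3 -m jog '[[0,0,0,0,1],[0,0,0,0,1],[0,0,0,0,1],[0,0,0,0,1],[0,0,0,0,1],[0,0,0,0,1],[0,0,0,0,1]]' 45
python3 -m jog '[[0,0,-0.01,0,1],[0,0,-0.03,0,1],[0,0,-0.03,0,1],[0,0,0,0,1]]'
python3 - <<'E'
from h import *
st();snap("wrist","w3.png")
E
```

```text
clock: 7.3
tool_pos: [0.4794, -0.2948, 0.0088]
eef_rot: [0.976, -0.219, 0.0, -0.0]
contact_force: [-0.8, 0.6, 1.5]
opening: 0.509
clock: 7.7
tool_pos: [0.4811, -0.2963, 0.0823]
eef_rot: [0.976, -0.219, 0.003, 0.001]
contact_force: [0.8, 0.0, -1.6]
opening: 0.507
t 7.7 q [ 0.31  0.87  0.28  1.89 -0.5   0.45  0.51] p [ 0.4811 -0.2963  0.0823] q [ 0.976 -0.219  0.003  0.001] F [ 0.8  0.  -1.6] op 0.507
```

View pics/w3.png

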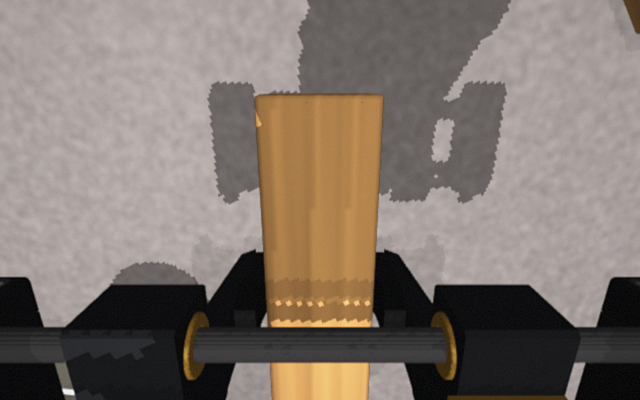

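```bash
python3 - <<'E'
from fit import *
p=np.load("bed.npy");R=Rb(p[0]);o=p[1:4]
s=st();c=r.get_calibration("wrist");tp=s["tool_pos"]
E=onz(c,320,95,tp[2]+.023)
q=s["eef_rot"];ph=2*np.arctan2(q[1],q[0]);print("phi",np.degrees(ph),"bed",np.degrees(p[0]))
x=np.array([np.cos(ph),np.sin(ph)]);y=np.array([np.sin(ph),-np.cos(ph)])
print("end in tool",(E[:2]-tp[:2])@x,(E[:2]-tp[:2])@y)
P=o+R@np.array([.027,-.110,0]);h=np.array([np.cos(p[0]),np.sin(p[0])])
t=P[:2]-.0225*h; tz=P[2]+.009+.006
print("target",t,tz,"edge z",P[2]); d=t-tp[:2]; print("disp in present tool",d@x,d@y,"turn",-(p[0]-ph)/2/np.pi)
x2=h;y2=np.array([h[1],-h[0]]);print("in bed-aligned tool",d@x2,d@y2)
E
```

```text
t 7.75 q [ 0.31  0.87  0.28  1.89 -0.5   0.45  0.51] p [ 0.4804 -0.2954  0.0806] q [ 0.976 -0.219  0.002  0.001] F [-0.6  0.2 -2.2] op 0.508
phi -25.271900565003044 bed 7.804063569691239
end in tool -0.0005376670990351189 -0.08032896217637113
target [ 0.61001402 -0.01544553] 0.11244974313872888 edge z 0.09744974313872888
disp in present tool -0.002308218127043987 -0.308513006663426 turn -0.09187767815192856
in bed-aligned tool 0.1664369571072702 -0.2597774864384939
```

```bash
python3 -m jog '[[0,0,-0.045,0,1],[0,0,-0.045,-0.023,1],[0,0,-0.045,-0.023,1],[0,0,-0.045,-0.023,1],[0,0,0,-0.023,1],[0.0208,-0.0325,0,0,1],[0.0208,-0.0325,0,0,1],[0.0208,-0.0325,0,0,1],[0.0208,-0.0325,0,0,1],[0.0208,-0.0325,0,0,1],[0.0208,-0.0325,0,0,1],[0.0208,-0.0325,0,0,1],[0.0208,-0.0325,0,0,1],[0,0,0,0,1],[0,0,0,0,1]]'
cat > cmp.py <<'E'
from fit import *
import sys
p=np.load("bed.npy");R=Rb(p[0]);o=p[1:4]
s=st();tp=s["tool_pos"];q=s["eef_rot"];ph=2*np.arctan2(q[1],q[0])
x=np.array([np.cos(ph),np.sin(ph)]);y=np.array([np.sin(ph),-np.cos(ph)])
print("phi err deg",np.degrees(ph-p[0]), "bed coords of TCP",(R.T@(tp-o)*1000).round(1))
if len(sys.argv)>3:
    t=np.array([float(a) for a in sys.argv[1:4]]); d=t-tp; print("to target, tool:",(d[:2]@x).round(4),(d[:2]@y).round(4),(-d[2]).round(4))
E
python3 cmp.py .6100 -.01545 .1125
python3 - <<'E'
from h import *
snap("wrist","w4.png")
E
```

```text
clock: 9.25
tool_pos: [0.608, -0.0131, 0.2571]
eef_rot: [0.998, 0.07, -0.002, -0.0]
contact_force: [-1.0, -0.5, -1.8]
opening: 0.508
t 9.25 q [-0.23  0.66  0.32  1.61 -0.25  0.91  0.32] p [ 0.608  -0.0131  0.2571] q [ 0.998  0.07  -0.002 -0.   ] F [-1.  -0.5 -1.8] op 0.508
phi err deg 0.19588077686150215 bed coords of TCP [  91.3 -107.4  148.1]
to target, tool: 0.0017 0.0026 0.1446
```

View pics/w4.png

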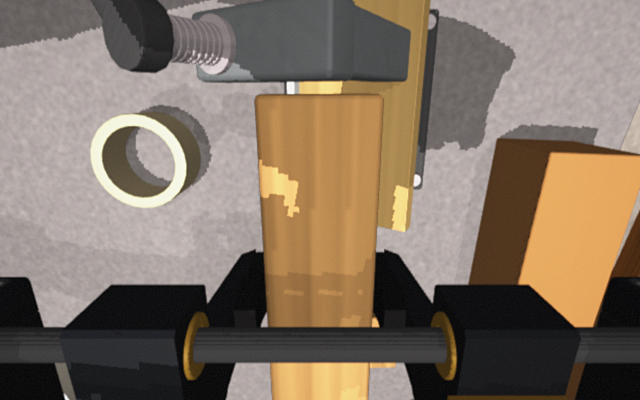

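The wrist view shows the batten held level, its end about 10 mm clear of the clamp arm's edge, and the bed underneath (columns 380–435). I'll lower it.

```bash
python3 -m jog '[[0.0017,0.0026,0,0,1],[0,0,0.03,0,1],[0,0,0.03,0,1],[0,0,0.03,0,1],[0,0,0.02,0,1],[0,0,0.015,0,1],[0,0,0.01,0,1],[0,0,0.005,0,1],[0,0,0.003,0,1],[0,0,0,0,1],[0,0,0,0,1]]'
python3 cmp.py .6100 -.01545 .1125
python3 - <<'E'
from h import *
snap("wrist","w5.png");snap("scene","s5.png")
a=cv2.imread("pics/s5.png")[130:290,270:450]; cv2.imwrite("pics/s5z.png",cv2.resize(a,(720,590),interpolation=cv2.INTER_CUBIC))
E
```

```text
clock: 10.4
tool_pos: [0.6113, -0.0169, 0.1164]
eef_rot: [0.998, 0.068, 0.001, 0.0]
contact_force: [-0.6, 0.2, -1.8]
opening: 0.508
t 10.4 q [-0.18  0.85  0.24  1.72 -0.31  0.61  0.38] p [ 0.6113 -0.0169  0.1164] q [0.998 0.068 0.001 0.   ] F [-0.6  0.2 -1.8] op 0.508
phi err deg 0.039037519667648964 bed coords of TCP [  18.9 -111.6   27.4]
to target, tool: -0.0011 -0.0016 0.0039
```

View pics/s5z.png

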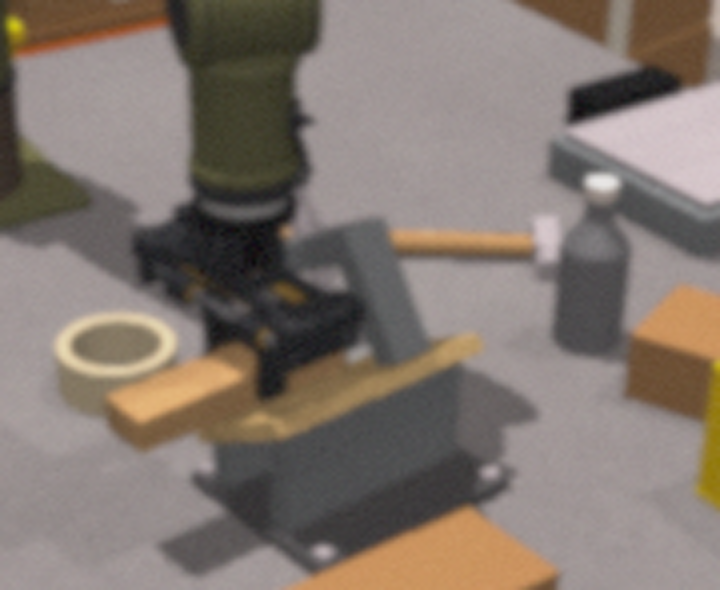

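The batten hovers just above the bed, still level. I'll go down the last few mm, then open while easing towards the robot.

```bash
python3 -m jog '[[-0.001,-0.0015,0.002,0,1],[0,0,0.0015,0,1],[0,0,0,0,1],[0,0,0,0,1]]'
python3 cmp.py .6100 -.01545 .1125
```

```text
clock: 10.9
tool_pos: [0.6095, -0.0154, 0.1121]
eef_rot: [0.998, 0.068, -0.0, -0.0]
contact_force: [0.3, 0.9, -2.0]
opening: 0.507
t 10.9 q [-0.18  0.85  0.23  1.73 -0.32  0.6   0.38] p [ 0.6095 -0.0154  0.1121] q [ 0.998  0.068 -0.    -0.   ] F [ 0.3  0.9 -2. ] op 0.507
phi err deg 0.04889237154115806 bed coords of TCP [  15.3 -109.9   24.7]
to target, tool: 0.0005 0.0001 -0.0004
```

```bash
python3 -m jog '[[-0.003,0,0,0,0.27],[-0.004,0,0,0,0.27],[-0.003,0,0,0,0.27],[0,0,0,0,0.27],[0,0,0,0,0.27]]'
python3 - <<'E'
from h import *
snap("wrist","w6.png");snap("scene","s6.png")
a=cv2.imread("pics/s6.png")[130:290,270:450]; cv2.imwrite("pics/s6z.png",cv2.resize(a,(720,590),interpolation=cv2.INTER_CUBIC))
E
```

```text
clock: 11.4
tool_pos: [0.5998, -0.0169, 0.1124]
eef_rot: [0.998, 0.068, 0.0, -0.0]
contact_force: [0.3, -0.3, -0.5]
opening: 0.733
```

View pics/s6z.png

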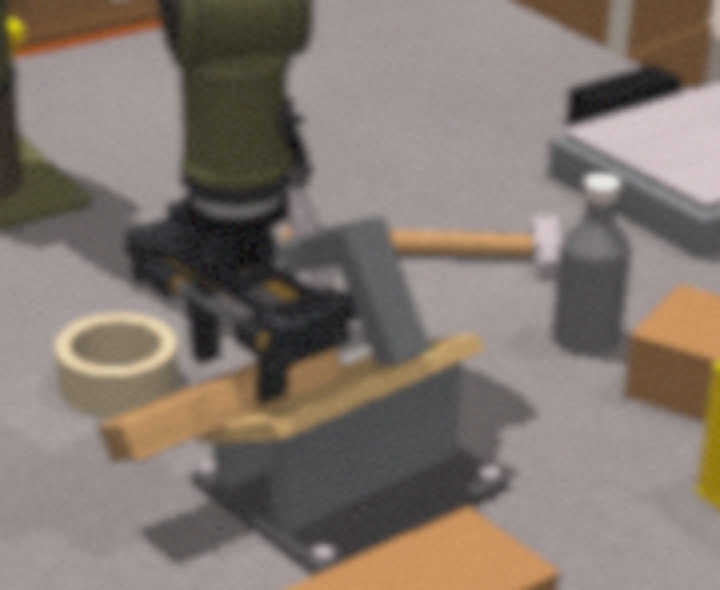

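View pics/w6.png

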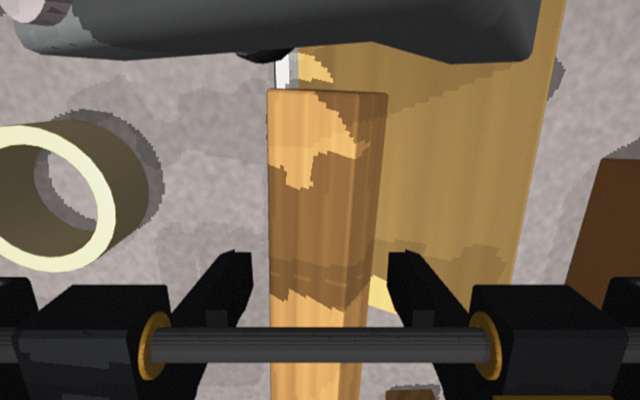

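The scene and wrist views show the batten tipped flat onto the slope between the fingers, short of the clamp arm. I'll raise the tool, back off towards -y and shut the fingers to push.

```bash
python3 -m jog '[[0,0,-0.01,0,0.27],[0,0,-0.02,0,0.27],[0,0,-0.04,0,0.27],[0,0,-0.04,0,0.27],[-0.003,0.04,-0.02,0,1],[-0.003,0.04,0,0,1],[-0.003,0.04,0,0,1],[-0.003,0.025,0,0,1],[0,0,0,0,1],[0,0,0,0,1]]'
python3 cmp.py
python3 - <<'E'
from h import *
c,im=snap("wrist","w7.png");np.savez("w7.npz",**c)
a=cv2.imread("pics/w7.png")[0:300,120:520]; cv2.imwrite("pics/w7z.png",cv2.resize(a,(800,600),interpolation=cv2.INTER_CUBIC))
E
```

```text
clock: 12.5
tool_pos: [0.6075, -0.162, 0.2426]
eef_rot: [0.998, 0.068, 0.0, -0.0]
contact_force: [-0.2, 1.1, -0.4]
opening: 0.208
t 12.5 q [ 0.03  0.7   0.29  1.56 -0.24  0.91  0.54] p [ 0.6075 -0.162   0.2426] q [ 0.998  0.068  0.    -0.   ] F [-0.2  1.1 -0.4] op 0.208
phi err deg -0.01145386245331524 bed coords of TCP [  66.1 -254.8  146.8]
```

View pics/w7z.png

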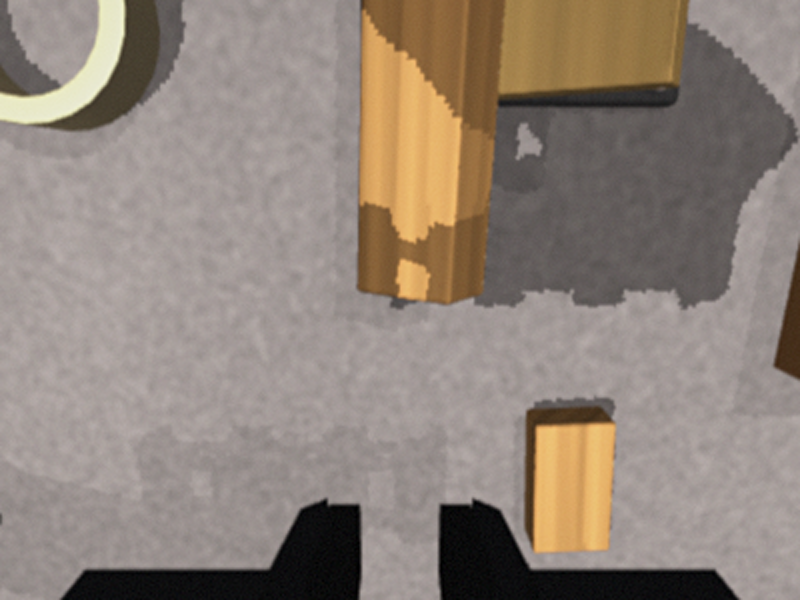

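```bash
python3 - <<'E'
from fit import *
from scipy.optimize import least_squares
p=np.load("bed.npy");R=Rb(p[0]);o=p[1:4];c=dict(np.load("w7.npz"))
uv=np.array([(299.0,145),(345,151),(361.5,146)])
def res(v):
    X=np.array([(-22.5,0,32),(22.5,0,32),(22.5,0,0)])+np.array([v[0],v[1],v[2]])
    return (proj(c,o+(R@X.T/1000).T)-uv).ravel()
f=least_squares(res,[0,-220,0]);print(f.x,f.fun.round(1))
E
```

```text
[  -8.44120836 -218.4590753    -7.0517451 ] [ 0.1  1.  -0.3 -0.5  0.3 -0.5]
```

```bash
python3 - <<'E'
from h import *
c,im=snap("scene","s7.png");snap("top","t7.png")
a=im[130:290,270:450,::-1]; cv2.imwrite("pics/s7z.png",cv2.resize(a,(720,590),interpolation=cv2.INTER_CUBIC))
a=cv2.imread("pics/t7.png")[120:220,250:390]; cv2.imwrite("pics/t7z.png",cv2.resize(a,(784,560),interpolation=cv2.INTER_CUBIC))
E
```

```text
(no output)
```

View pics/s7z.png

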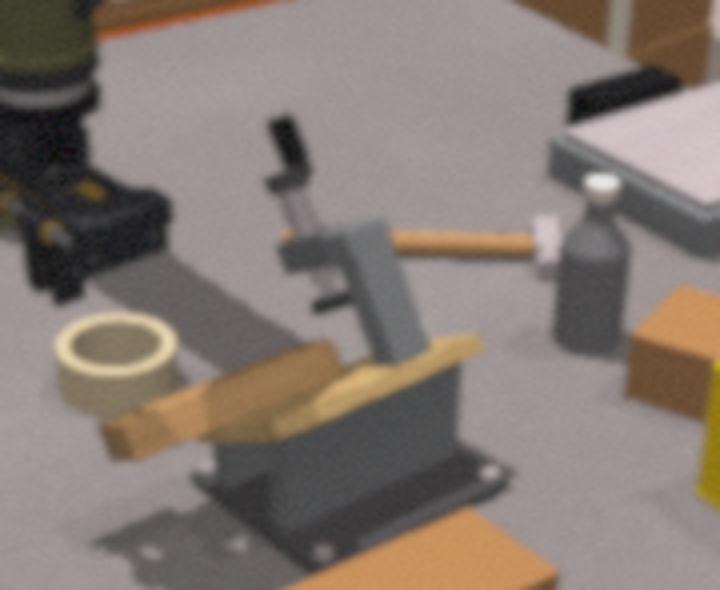

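View pics/t7z.png

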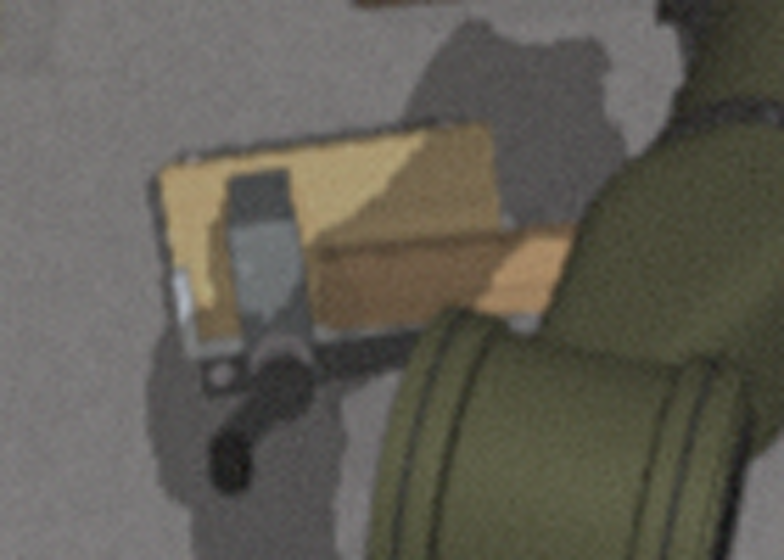

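```bash
python3 cmp.py .6174 -.1607 .093; python3 -m jog '[[0.010,0,0.02,0,1],[0,0,0.04,0,1],[0,0,0.04,0,1],[0,0,0.03,0,1],[0,0,0.015,0,1],[0,0,0.004,0,1],[0,0,0,0,1]]' 30; python3 cmp.py .6174 -.1607 .093
```

```text
t 12.65 q [ 0.03  0.71  0.29  1.56 -0.24  0.91  0.54] p [ 0.6079 -0.1597  0.2422] q [ 0.998  0.07   0.    -0.001] F [-0.1  0.4  0.2] op 0.071
phi err deg 0.20873753105661963 bed coords of TCP [  66.5 -252.7  146.1]
to target, tool: 0.0092 0.0023 0.1492
clock: 13.35
tool_pos: [0.6181, -0.1603, 0.0937]
eef_rot: [0.998, 0.069, 0.0, 0.0]
contact_force: [0.1, -0.5, -0.1]
opening: 0.005
t 13.35 q [ 0.06  0.91  0.22  1.64 -0.3   0.62  0.58] p [ 0.6181 -0.1603  0.0937] q [0.998 0.069 0.    0.   ] F [ 0.1 -0.5 -0.1] op 0.005
phi err deg 0.08908830961296392 bed coords of TCP [  -4.  -254.6   15. ]
to target, tool: -0.0007 0.0003 0.0007
```

```bash
python3 -m jog '[[0,-0.01,0,0,1],[0,-0.01,0,0,1],[0,-0.006,0,0,1],[0,-0.006,0,0,1],[0,-0.006,0,0,1],[0,-0.006,0,0,1],[0,-0.006,0,0,1],[0,-0.006,0,0,1],[0,-0.006,0,0,1],[0,-0.006,0,0,1]]'; python3 cmp.py
python3 - <<'E'
from h import *
c,im=snap("scene","s8.png")
a=im[130:290,270:450,::-1]; cv2.imwrite("pics/s8z.png",cv2.resize(a,(720,590),interpolation=cv2.INTER_CUBIC))
E
```

```text
clock: 14.35
tool_pos: [0.6105, -0.0959, 0.0948]
eef_rot: [0.998, 0.067, 0.003, 0.002]
contact_force: [2.7, -2.7, 1.7]
opening: 0.005
t 14.35 q [-0.05  0.88  0.23  1.72 -0.32  0.57  0.51] p [ 0.6105 -0.0959  0.0948] q [0.998 0.067 0.003 0.002] F [ 2.7 -2.7  1.7] op 0.005
phi err deg -0.09367563266518356 bed coords of TCP [  -2.3 -189.8   15.2]
```

View pics/s8z.png

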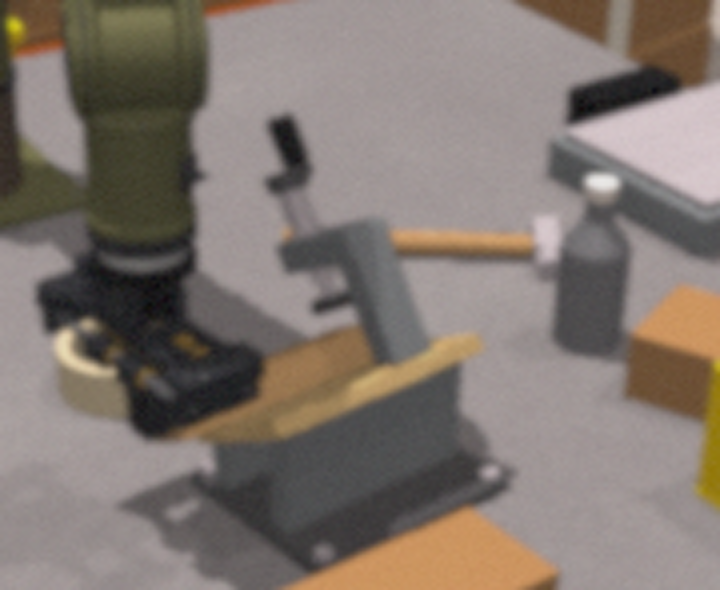

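```bash
python3 -m jog '[[0,-0.006,0,0,1],[0,-0.006,0,0,1],[0,-0.006,0,0,1],[0,-0.006,0,0,1],[0,-0.004,0,0,1],[0,0,0,0,1]]'; python3 cmp.py;  python3 -m jog '[[0,-0.003,0,0,1],[0,-0.003,0,0,1]]';python3 cmp.py
```

```text
clock: 15.0
tool_pos: [0.6036, -0.0638, 0.0928]
eef_rot: [0.998, 0.069, -0.001, -0.001]
contact_force: [0.9, -1.5, 0.9]
opening: 0.007
t 15.0 q [-0.1   0.88  0.23  1.74 -0.33  0.56  0.48] p [ 0.6036 -0.0638  0.0928] q [ 0.998  0.069 -0.001 -0.001] F [ 0.9 -1.5  0.9] op 0.007
phi err deg 0.13355634166150906 bed coords of TCP [  -5.5 -157.1   14.9]
clock: 15.2
tool_pos: [0.6027, -0.0592, 0.0927]
eef_rot: [0.998, 0.068, -0.001, -0.0]
contact_force: [0.6, -2.5, 0.3]
opening: 0.005
t 15.2 q [-0.1   0.88  0.23  1.75 -0.34  0.56  0.47] p [ 0.6027 -0.0592  0.0927] q [ 0.998  0.068 -0.001 -0.   ] F [ 0.6 -2.5  0.3] op 0.005
phi err deg 0.037951891010091776 bed coords of TCP [  -5.8 -152.4   15. ]
```

```bash
for i in 1 2; do python3 -m jog '[[0,-0.002,0,0,1],[0,0,0,0,1]]'|grep -E "pos|force"; python3 cmp.py | tail -1; done; python3 -m jog '[[0,-0.002,0,0,1],[0,0,0,0,1]]'|grep -E "pos|force"; python3 cmp.py|tail -1
```

```text
tool_pos: [0.6025, -0.0587, 0.0929]
contact_force: [0.9, -4.2, 0.5]
phi err deg -0.002601589170425864 bed coords of TCP [  -5.8 -151.9   15.2]
tool_pos: [0.6024, -0.0587, 0.0931]
contact_force: [1.0, -7.7, -0.7]
phi err deg -0.07956343541959984 bed coords of TCP [  -5.7 -151.8   15.4]
tool_pos: [0.6024, -0.0587, 0.0933]
contact_force: [0.9, -10.9, -0.2]
phi err deg -0.15491029710733817 bed coords of TCP [  -5.6 -151.8   15.6]
```

The push force climbed 4→8→11 N with no further travel, so the batten is at the stop. I'll back off, rise and look.

```bash
python3 -m jog '[[0,0.005,0,0,1],[0,0.015,-0.005,0,1],[0,0.01,-0.03,0,0.6],[0,0.02,-0.04,0,0.6],[0,0,-0.04,0,0.5],[0,0,-0.04,0,0.5],[0,0,0,0,0.5],[0,0,0,0,0.5]]'
python3 - <<'E'
from h import *
st()
c,im=snap("wrist","w9.png");np.savez("w9.npz",**c)
a=im[0:300,120:520,::-1]; cv2.imwrite("pics/w9z.png",cv2.resize(a,(800,600),interpolation=cv2.INTER_CUBIC))
c,im=snap("scene","s9.png")
a=im[130:290,270:450,::-1]; cv2.imwrite("pics/s9z.png",cv2.resize(a,(720,590),interpolation=cv2.INTER_CUBIC))
E
```

```text
clock: 16.6
tool_pos: [0.6095, -0.1029, 0.2489]
eef_rot: [0.998, 0.069, 0.0, -0.001]
contact_force: [-0.9, -0.1, 0.3]
opening: 0.499
t 16.6 q [-0.08  0.69  0.31  1.59 -0.25  0.9   0.46] p [ 0.6095 -0.1029  0.2489] q [ 0.998  0.069  0.    -0.001] F [-0.9 -0.1  0.3] op 0.499
```

View pics/w9z.png

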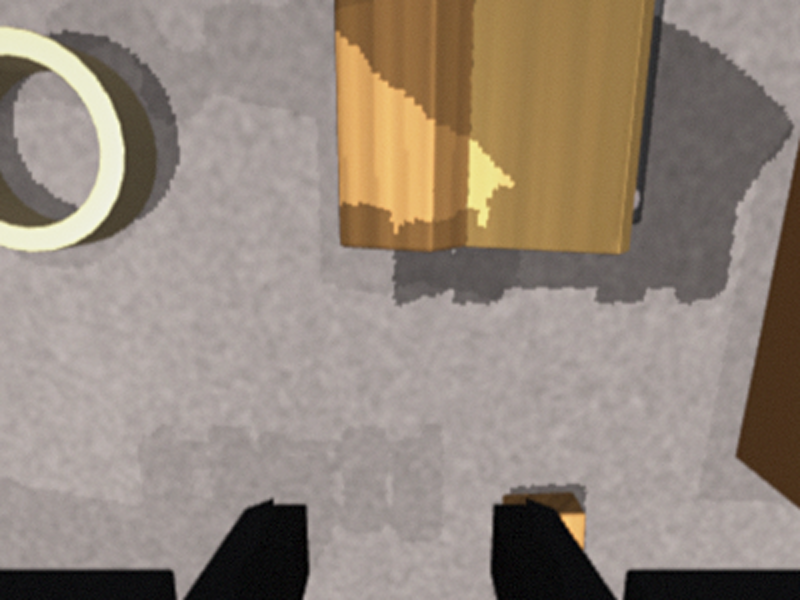

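View pics/s9z.png

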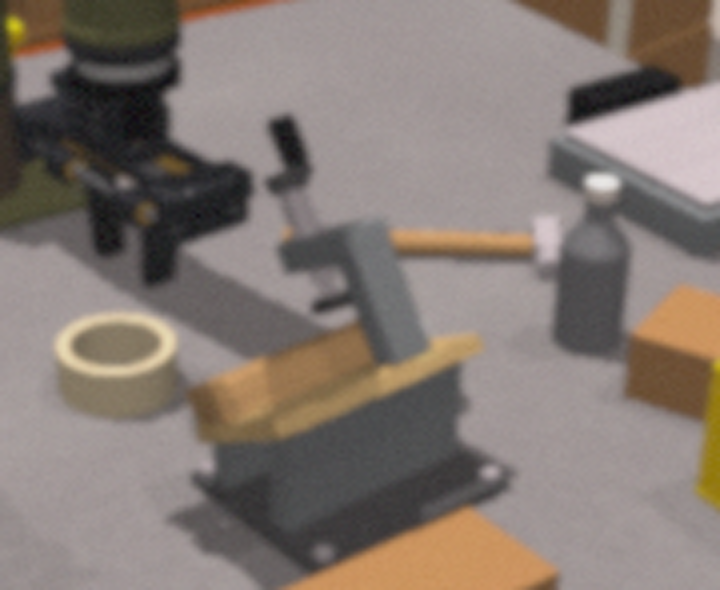

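```bash
python3 - <<'E'
from fit import *
p=np.load("bed.npy");R=Rb(p[0]);o=p[1:4];c=dict(np.load("w9.npz"))
X=np.array([(-23.5,-140,32),(21.5,-140,32),(21.5,-140,0),(85,-140,0),(-23.5,-60,32),(21.5,-60,32)])
print(((proj(c,o+(R@X.T/1000).T)-[120,0]+.25)*2).round(0))
E
```

```text
[[340. 246.]
 [433. 252.]
 [469. 246.]
 [620. 253.]
 [335.  34.]
 [437.  20.]]
```

The wrist corners at (341,245), (432,251) and (470,245) match the home-pose prediction to about 1 px, so the batten is seated. Next is the crank: rise, turn the tool 90° and hover over the knob.

```bash
python3 -m jog '[[0,0,-0.04,0,0.2],[-0.0198,-0.0382,-0.04,0,0.2],[-0.0198,-0.0382,0,0,0.2],[-0.0198,-0.0382,0,0,0.2],[-0.0198,-0.0382,0,0,0.2],[-0.0198,-0.0382,0,0,0.2],[-0.0198,-0.0382,0,0,0.2],[0,0,0,-0.0227,0.2],[0,0,0,-0.0227,0.2],[0,0,0,-0.0227,0.2],[0,0,0,-0.0227,0.2],[0,0,0,-0.0227,0.2],[0,0,0,-0.0227,0.2],[0,0,0,-0.0227,0.2],[0,0,0,-0.0227,0.2],[0,0,0,-0.0227,0.2],[0,0,0,-0.0227,0.2],[0,0,0,-0.0227,0.2]]'
python3 -m jog '[[0,0,0,0,0.2],[0,0,0,0,0.2]]'
python3 cmp.py .4603 .108 .2233
python3 - <<'E'
from h import *
c,im=snap("wrist","w10.png");np.savez("w10.npz",**c)
for d in r.cut_out("knob_grip","wrist")[:2]:
    ys,xs=np.nonzero(d["pixels"]); print(d["score"],d["rect"],len(xs),xs.mean(),ys.mean())
E
```

```text
clock: 18.5
tool_pos: [0.4631, 0.1022, 0.3207]
eef_rot: [0.655, 0.755, -0.002, -0.001]
contact_force: [-0.5, -0.2, 0.2]
opening: 0.796
clock: 18.7
tool_pos: [0.4636, 0.1022, 0.3213]
eef_rot: [0.659, 0.752, -0.001, -0.001]
contact_force: [0.9, 0.4, -0.1]
opening: 0.799
t 18.7 q [-0.27  0.38 -0.07  1.89  0.03  0.88  1.35] p [0.4636 0.1022 0.3213] q [ 0.659  0.752 -0.001 -0.001] F [ 0.9  0.4 -0.1] op 0.799
phi err deg 89.74925595732412 bed coords of TCP [ 17.5  26.4 270.2]
to target, tool: 0.0062 -0.0025 0.098
0.63 [311.3, 195.6, 345.6, 235.5] 1232 326.2345779220779 211.26542207792207
```

View pics/w10.png

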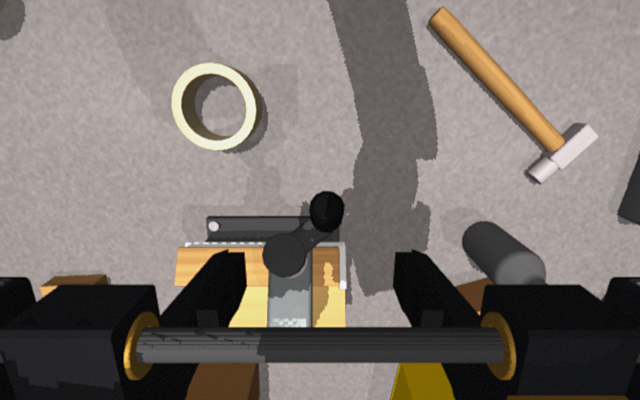

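```bash
python3 - <<'E'
from fit import *
p=np.load("bed.npy");R=Rb(p[0]);o=p[1:4];c=dict(np.load("w10.npz"))
th=p[4]
for zz in (19,0,-26): print(zz,proj(c,o+R@np.array([.042*np.sin(th),.042*np.cos(th),p[5]+zz/1000])).round(1))
print("hub",proj(c,o+R@np.array([0,0,p[5]-.02])).round(1))
im=cv2.imread("pics/w10.png")[180:300,260:380];cv2.imwrite("pics/w10z.png",cv2.resize(im,(600,600),interpolation=cv2.INTER_CUBIC))
E
```

```text
19 [[327.1 204.3]]
0 [[326.6 210.8]]
-26 [[326.  218.3]]
hub [[282.3 252. ]]
```

View pics/w10z.png

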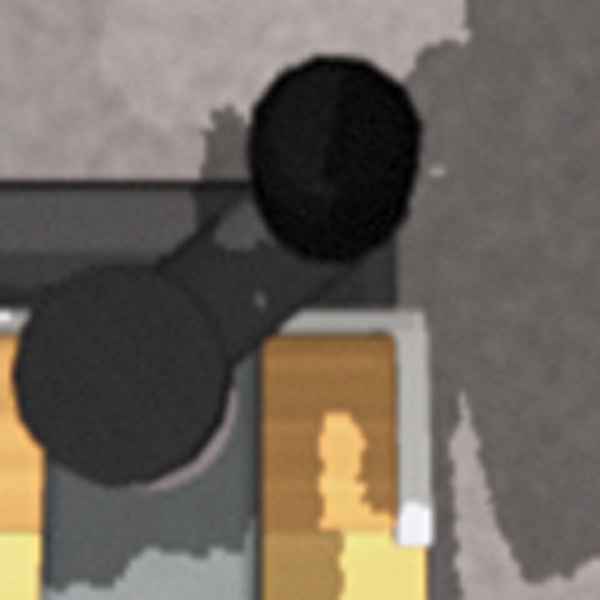

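The wrist view shows the knob at (326,212), matching the fitted pose, with the hub at (285,255) and the batten lying up to the end stop. I'll go down and grip the knob a little above its middle so the fingers clear the hub.

```bash
python3 -m jog '[[0.006,-0.005,0.01,-0.0007,0.3],[0,0,0.03,0,0.3],[0,0,0.025,0,0.3],[0,0,0.015,0,0.3],[0,0,0.01,0,0.3],[0,0,0.004,0,0.3],[0,0,0,0,0.3],[0,0,0,0,0.3]]' 
python3 cmp.py .4577 .1075 .2276
python3 - <<'E'
from h import *
c,im=snap("wrist","w11.png")
E
```

```text
clock: 19.6
tool_pos: [0.459, 0.1078, 0.2288]
eef_rot: [0.656, 0.755, 0.001, 0.0]
contact_force: [0.0, -0.0, 0.4]
opening: 0.699
t 19.6 q [-0.29  0.51 -0.07  2.03  0.06  0.6   1.32] p [0.459  0.1078 0.2288] q [0.656 0.755 0.001 0.   ] F [ 0.  -0.   0.4] op 0.699
phi err deg 90.17163719008778 bed coords of TCP [-34.9  32.6 193.8]
to target, tool: -0.0001 -0.0013 0.0012
```

View pics/w11.png

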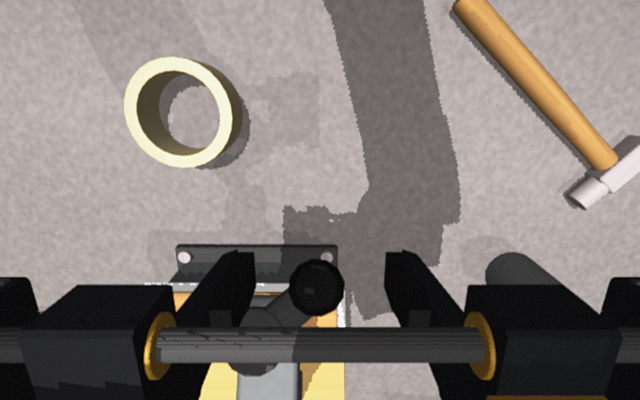

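```bash
python3 -m jog '[[0,0,0,0,1],[0,0,0,0,1],[0,0,0,0,1],[0,0,0,0,1],[0,0,0,0,1],[0,0,0,0,1],[0,0,0,0,1],[0,0,0,0,1]]' 25
python3 - <<'E'
from fit import *
p=np.load("bed.npy");R=Rb(p[0]);o=p[1:4]
s=st();c,im=snap("wrist","w12.png")
tp=s["tool_pos"];g=R.T@(tp+[0,0,.019]-o)*1000;print("grip in bed",g.round(1),"theta",np.arctan2(g[0],g[1]),"rad",np.hypot(g[0],g[1]))
E
```

```text
clock: 20.45
tool_pos: [0.4585, 0.1066, 0.2282]
eef_rot: [0.657, 0.754, -0.001, 0.0]
contact_force: [1.0, -5.5, 0.1]
opening: 0.262
t 20.45 q [-0.28  0.51 -0.06  2.03  0.06  0.6   1.32] p [0.4585 0.1066 0.2282] q [ 0.657  0.754 -0.001  0.   ] F [ 1.  -5.5  0.1] op 0.262
grip in bed [-25.7  31.5 209.8] theta -0.6843666680071676 rad 40.62201768236754
```

View pics/w12.png

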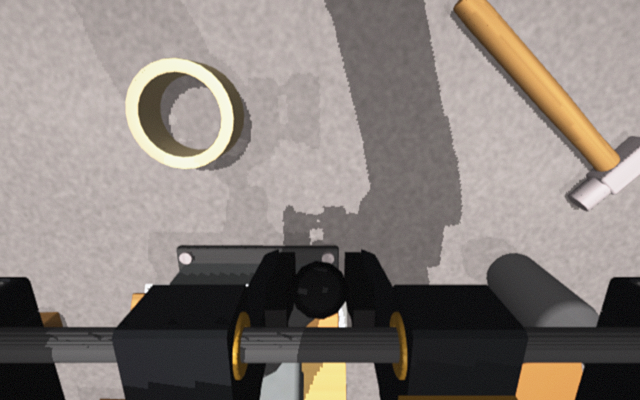

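```bash
cat > rows.py <<'E'
from fit import *
import sys
t0,t1,n=float(sys.argv[1]),float(sys.argv[2]),int(sys.argv[3])
ca,sa=np.cos(a),np.sin(a)
P=lambda t:np.array([42*np.cos(t),42*np.sin(t)*ca+4*t*sa,-(42*np.sin(t)*sa-4*t*ca)])
T=np.linspace(t0,t1,n+1);D=np.diff([P(t) for t in T],axis=0)/1000
acc=0;out=[];q=np.zeros(3)
for t in T[1:]:
    w=(P(t)-P(t0))/1000; d=np.round(w-q,4); q+=d; out.append("[%.4f,%.4f,%.4f,0,1]"%tuple(d))
print(",".join(out))
E
cat > th.py <<'E'
from fit import *
p=np.load("bed.npy");R=Rb(p[0]);o=p[1:4]
s=st();tp=s["tool_pos"];g=R.T@(tp+[0,0,.019]-o)*1000;F=R.T@s["contact_force"]
q=s["eef_rot"];print("grip in bed",g.round(1),"theta",np.arctan2(g[0],g[1]).round(3),"rad",np.hypot(g[0],g[1]).round(1),"F bed",F.round(1),"phi",np.degrees(2*np.arctan2(q[1],q[0])-p[0]).round(1))
E
python3 rows.py -.684 0.8 8
```

```text
[0.0043,0.0059,-0.0028,0,1],[0.0031,0.0064,-0.0032,0,1],[0.0017,0.0068,-0.0034,0,1],[0.0003,0.0070,-0.0035,0,1],[-0.0012,0.0069,-0.0034,0,1],[-0.0026,0.0067,-0.0033,0,1],[-0.0038,0.0061,-0.0030,0,1],[-0.0051,0.0054,-0.0025,0,1]
```

```bash
python3 -m jog '[[0.0043,0.0059,-0.0028,0,1],[0.0031,0.0064,-0.0032,0,1],[0.0017,0.0068,-0.0034,0,1],[0.0003,0.0070,-0.0035,0,1],[-0.0012,0.0069,-0.0034,0,1],[-0.0026,0.0067,-0.0033,0,1],[-0.0038,0.0061,-0.0030,0,1],[-0.0051,0.0054,-0.0025,0,1]]'; python3 th.py; python3 rows.py 0.8 2.4 8
```

```text
clock: 21.3
tool_pos: [0.5059, 0.1131, 0.2519]
eef_rot: [0.655, 0.755, -0.003, -0.004]
contact_force: [-5.7, 1.6, -2.5]
opening: 0.265
t 21.3 q [-0.26  0.53 -0.07  1.87  0.05  0.75  1.36] p [0.5059 0.1131 0.2519] q [ 0.655  0.755 -0.003 -0.004] F [-5.7  1.6 -2.5] op 0.265
grip in bed [ 27.4  31.5 204.4] theta 0.717 rad 41.7 F bed [-5.9  2.4  0.8] phi 90.3
[-0.0066,0.0048,-0.0021,0,1],[-0.0074,0.0037,-0.0013,0,1],[-0.0081,0.0023,-0.0005,0,1],[-0.0084,0.0009,0.0003,0,1],[-0.0083,-0.0004,0.0013,0,1],[-0.0079,-0.0019,0.0021,0,1],[-0.0073,-0.0032,0.0029,0,1],[-0.0062,-0.0043,0.0037,0,1]
```

```bash
python3 -m jog '[[-0.0066,0.0048,-0.0021,0,1],[-0.0074,0.0037,-0.0013,0,1],[-0.0081,0.0023,-0.0005,0,1],[-0.0084,0.0009,0.0003,0,1],[-0.0083,-0.0004,0.0013,0,1],[-0.0079,-0.0019,0.0021,0,1],[-0.0073,-0.0032,0.0029,0,1],[-0.0062,-0.0043,0.0037,0,1]]'; python3 th.py; python3 rows.py 2.4 3.6 6
python3 - <<'E'
from h import *
c,im=snap("scene","s13.png");a=im[130:290,270:450,::-1]; cv2.imwrite("pics/s13z.png",cv2.resize(a,(720,590),interpolation=cv2.INTER_CUBIC))
E
```

```text
clock: 22.1
tool_pos: [0.522, 0.0547, 0.249]
eef_rot: [0.655, 0.755, 0.003, 0.001]
contact_force: [0.0, 0.3, 12.8]
opening: 0.267
t 22.1 q [-0.14  0.54 -0.07  1.86  0.05  0.73  1.47] p [0.522  0.0547 0.249 ] q [0.655 0.755 0.003 0.001] F [ 0.   0.3 12.8] op 0.267
grip in bed [ 32.7 -28.6 197.7] theta 2.289 rad 43.4 F bed [ 6.9  0.3 10.8] phi 90.3
[-0.0050,-0.0053,0.0042,0,1],[-0.0036,-0.0060,0.0048,0,1],[-0.0020,-0.0064,0.0050,0,1],[-0.0004,-0.0067,0.0051,0,1],[0.0014,-0.0066,0.0051,0,1],[0.0029,-0.0062,0.0048,0,1]
```

View pics/s13z.png

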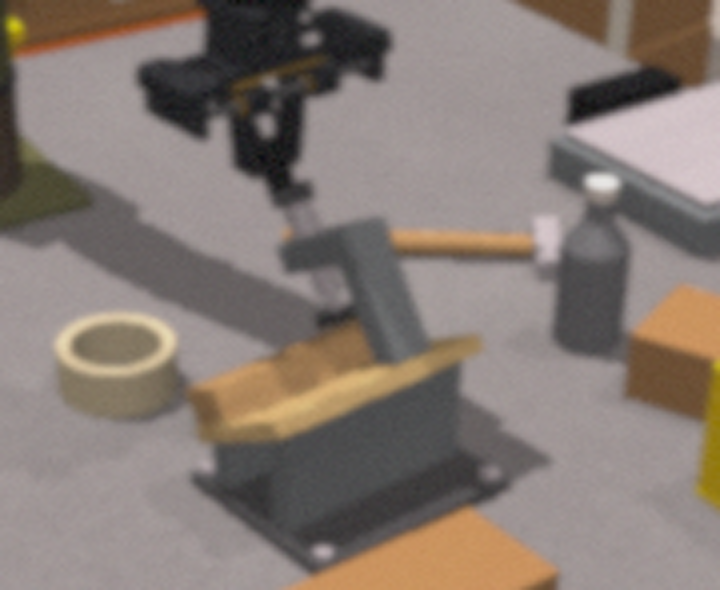

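The foot is coming down and the batten has stayed put. There's about 11 N of axial push on the knob, which I'll relieve by 1 mm over the next rows.

```bash
python3 -m jog '[[-0.0050,-0.0053,0.0037,0,1],[-0.0036,-0.0060,0.0043,0,1],[-0.0020,-0.0064,0.0050,0,1],[-0.0004,-0.0067,0.0051,0,1],[0.0014,-0.0066,0.0051,0,1],[0.0029,-0.0062,0.0048,0,1]]'; python3 th.py; python3 rows.py 3.6 4.4 4
```

```text
clock: 22.75
tool_pos: [0.4862, 0.0383, 0.2198]
eef_rot: [0.657, 0.754, 0.001, 0.003]
contact_force: [3.6, -8.8, 1.8]
opening: 0.264
t 22.75 q [-0.13  0.54 -0.07  2.    0.07  0.6   1.46] p [0.4862 0.0383 0.2198] q [0.657 0.754 0.001 0.003] F [ 3.6 -8.8  1.8] op 0.264
grip in bed [-14.7 -39.9 193. ] theta -2.789 rad 42.6 F bed [ 3.  -9.2  0.2] phi 90.0
[0.0044,-0.0056,0.0045,0,1],[0.0058,-0.0047,0.0039,0,1],[0.0069,-0.0037,0.0032,0,1],[0.0077,-0.0024,0.0025,0,1]
```

```bash
python3 -m jog '[[0.0034,-0.0056,0.0045,0,1],[0.0053,-0.0047,0.0039,0,1],[0.0069,-0.0037,0.0032,0,1],[0.0077,-0.0024,0.0025,0,1]]'; python3 th.py; python3 rows.py 4.4 5.0 4
```

```text
clock: 23.15
tool_pos: [0.465, 0.0594, 0.2046]
eef_rot: [0.657, 0.754, -0.0, 0.001]
contact_force: [3.1, -7.6, -1.3]
opening: 0.264
t 23.15 q [-0.19  0.55 -0.06  2.07  0.07  0.53  1.41] p [0.465  0.0594 0.2046] q [ 0.657  0.754 -0.     0.001] F [ 3.1 -7.6 -1.3] op 0.264
grip in bed [-38.1 -16.2 189.8] theta -1.972 rad 41.4 F bed [ 1.  -7.9 -2.1] phi 90.0
[0.0061,-0.0009,0.0013,0,1],[0.0063,-0.0002,0.0008,0,1],[0.0063,0.0007,0.0003,0,1],[0.0061,0.0014,-0.0002,0,1]
```

```bash
python3 -m jog '[[0.0061,-0.0009,0.0013,0,1],[0.0063,-0.0002,0.0008,0,1],[0.0063,0.0007,0.0003,0,1],[0.0061,0.0014,-0.0002,0,1],[0,0,0,0,1]]'; python3 th.py; python3 rows.py 5.0 5.5 4
python3 - <<'E'
from h import *
c,im=snap("scene","s14.png");a=im[160:280,310:430,::-1]; cv2.imwrite("pics/s14z.png",cv2.resize(a,(600,600),interpolation=cv2.INTER_CUBIC))
E
```

```text
clock: 23.65
tool_pos: [0.4616, 0.0849, 0.2019]
eef_rot: [0.656, 0.754, -0.001, -0.0]
contact_force: [0.7, -4.2, -5.0]
opening: 0.263
t 23.65 q [-0.25  0.55 -0.05  2.06  0.06  0.53  1.37] p [0.4616 0.0849 0.2019] q [ 0.656  0.754 -0.001 -0.   ] F [ 0.7 -4.2 -5. ] op 0.263
grip in bed [-39.5   9.5 187.4] theta -1.334 rad 40.7 F bed [-2.6 -4.2 -4.3] phi 90.2
[0.0049,0.0018,-0.0005,0,1],[0.0047,0.0023,-0.0009,0,1],[0.0043,0.0028,-0.0011,0,1],[0.0040,0.0032,-0.0015,0,1]
```

View pics/s14z.png

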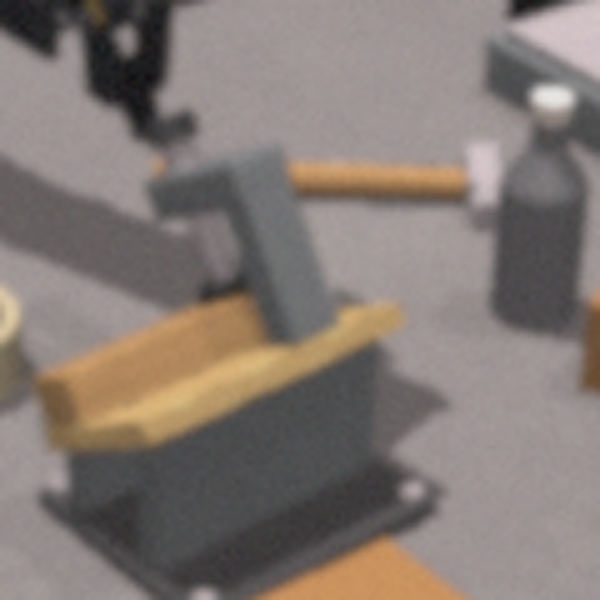

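The foot is now on the batten at about θ = 4.95. I'll make the last half radian.

```bash
python3 -m jog '[[0.0049,0.0018,-0.0005,0,1],[0.0047,0.0023,-0.0009,0,1],[0.0043,0.0028,-0.0011,0,1],[0.0040,0.0032,-0.0015,0,1],[0,0,0,0,1],[0,0,0,0,1]]'; python3 th.py
```

```text
clock: 24.3
tool_pos: [0.4679, 0.1031, 0.2053]
eef_rot: [0.657, 0.754, -0.002, -0.001]
contact_force: [0.9, -6.1, -8.4]
opening: 0.264
t 24.3 q [-0.28  0.56 -0.05  2.03  0.05  0.56  1.34] p [0.4679 0.1031 0.2053] q [ 0.657  0.754 -0.002 -0.001] F [ 0.9 -6.1 -8.4] op 0.264
grip in bed [-30.3  26.8 185.6] theta -0.847 rad 40.4 F bed [-4.4 -6.2 -7.1] phi 90.1
```

θ ≈ 5.44, about 1.44 rad past the expected touch, so roughly 5.8 mm of squeeze. I'll release and lift straight off.

```bash
python3 -m jog '[[0,0,0,0,0.4],[0,0,0,0,0.4],[0,0,0,0,0.4],[0,0,0,0,0.4],[0,0,0,0,0.4],[0,0,-0.01,0,0.35],[0,0,-0.02,0,0.35],[0,0,-0.03,0,0.35],[0,0,-0.03,0,0.35],[0,0,-0.03,0,0.35],[0,0,0,0,0.35],[0,0,0,0,0.35]]'
python3 - <<'E'
from h import *
st()
c,im=snap("wrist","w15.png");np.savez("w15.npz",**c)
for d in r.cut_out("knob_grip","wrist")[:2]:
    ys,xs=np.nonzero(d["pixels"]); print(d["score"],d["rect"],len(xs),xs.mean(),ys.mean())
a=im[150:310,220:380,::-1];cv2.imwrite("pics/w15z.png",cv2.resize(a,(600,600),interpolation=cv2.INTER_CUBIC))
c,im=snap("scene","s15.png");a=im[160:280,310:430,::-1]; cv2.imwrite("pics/s15z.png",cv2.resize(a,(600,600),interpolation=cv2.INTER_CUBIC))
from fit import *
p=np.load("bed.npy");R=Rb(p[0]);o=p[1:4];W=dict(np.load("w15.npz"))
for th in (5.3,5.4,5.5,5.6,5.7):
    z=p[5]-.004*(th-p[4])
    print(th,[proj(W,o+R@np.array([.042*np.sin(th),.042*np.cos(th),z+k/1000]))[0].round(1) for k in (19,-3.5)])
E
```

```text
clock: 25.5
tool_pos: [0.4697, 0.105, 0.3274]
eef_rot: [0.656, 0.755, 0.001, 0.0]
contact_force: [-0.3, -0.1, -0.7]
opening: 0.649
t 25.5 q [-0.27  0.38 -0.06  1.86  0.03  0.89  1.36] p [0.4697 0.105  0.3274] q [0.656 0.755 0.001 0.   ] F [-0.3 -0.1 -0.7] op 0.649
0.67 [305.1, 185.3, 332.9, 221.7] 894 316.8501118568233 201.46308724832215
5.3 [array([311. , 189.6]), array([311.6, 197.5])]
5.4 [array([315.6, 193.1]), array([315.8, 200.7])]
5.5 [array([319.8, 197. ]), array([319.7, 204.3])]
5.6 [array([323.7, 201.2]), array([323.3, 208.2])]
5.7 [array([327.1, 205.9]), array([326.4, 212.5])]
```

View pics/w15z.png

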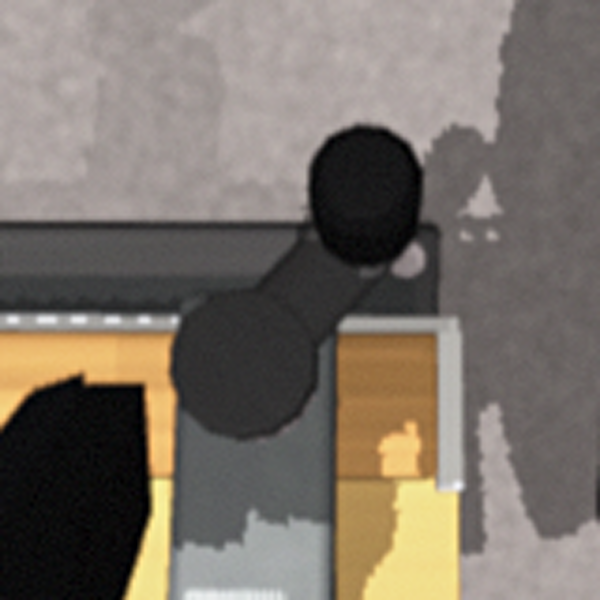

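View pics/s15z.png

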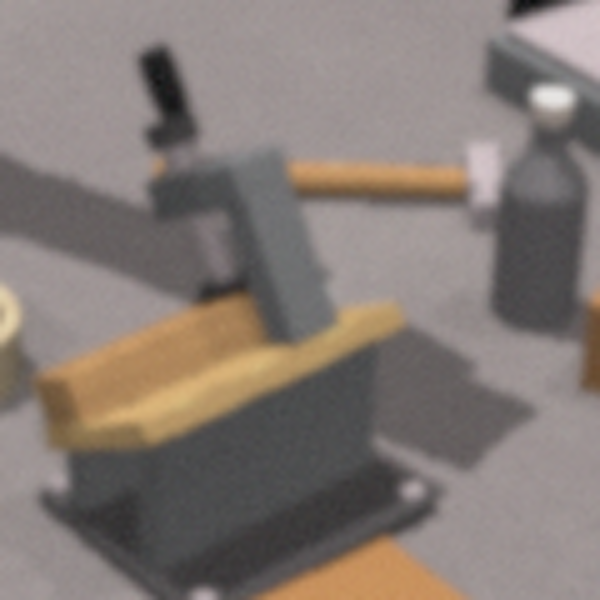

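The knob at (317,201) gives θ ≈ 5.43. The batten lies at the ledge and end stop with the foot down on it, and the robot is clear. Handing in.

```bash
python3 -m jog '[[0,0,0,0,0.35],[0,0,0,0,0.35]]'; python3 -c "
from plant import r
print(r.finish_job())"
```

```text
clock: 25.85
tool_pos: [0.4692, 0.1048, 0.3259]
eef_rot: [0.656, 0.755, -0.001, -0.0]
contact_force: [0.1, 0.0, 0.7]
opening: 0.654
the job is handed in; nothing more can be done
None
```

The batten is on the bed under the foot, against the ledge and the end stop. The clamp is snugged to about half squeeze, and I handed the job in at 25.9 s.

**What I did:** I gripped the batten and let it tip flat onto the slope on the open -y side. Then I pushed it along the ledge until the push force rose from 4 to 11 N with no more travel. I gripped the knob, turned the crank clockwise about 6.1 rad, let go and lifted clear.

**Last checks:**
- **Seat:** before clamping, the batten's end corners matched the home position to about 1 pixel. The last pictures still show it at the ledge and end stop with the foot down on it.
- **Crank:** its angle read about 5.44 rad from the arm pose and about 5.43 rad from the knob in the picture.
- **Squeeze:** I worked this out from the crank angle and the stated touch at about 4.0 rad; I could not measure it directly. It comes to about 5.7 mm, well short of solid.
- **Forces:** the highest contact force reading between moves was about 13 N.
- **Bystanders:** I never touched any, and those in view in the last pictures had not moved.

**One disagreement:** a fit after the batten was dropped put its overhanging end about 10 mm low. I put this down to weak depth from a single view, and the later check at the end stop did not show it.

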